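# Open the combination lock and hold it over the scanner

## Robot

A 7-joint arm with a two-finger parallel gripper is mounted at the origin on the work surface. World frame = base frame: x ahead of the robot, y to its left, z up, the work surface at z = 0. Lengths are in m, angles in degrees, forces in N, time in s.
With the tool pointing down it reaches from about 0.35 to 0.9 m from the base axis. Payload 7.2 kg.
Tool frame: the origin (TCP) lies at the centre of the arm's flange, where the gripper is bolted on; the fingertips stand 182 mm ahead of it and the grasp point (between the pads) lies 163 mm ahead of it (robot.tips_ahead is the distance from the TCP to the fingertips, in m); x points along the fingers, z is the direction in which the jaws open and shut, and the axes are right-handed (so a half turn about x gives the same grasp; the last joint's range is limited). The gripper opens to 88 mm and grips with 3 to 60 N. Pads are 20 mm wide; open, the fingers measure 115 mm over their backs; the gripper's body (75 mm by 178 mm) begins 61 mm behind the grasp point.
Start: joints at [65.191, 23.554, -0.728, 91.456, 0.321, 64.991, -4.71], TCP at [0.223, -0.584, 0.405] pointing down, gripper open.
Joint ranges: [-169.25, 169.25], [-16.82, 113.86], [-84.01, 82.57], [7.8, 145.47], [-59.2, 239.2], [7.22, 106.19], [-163.78, 163.78]. Speed limits (degrees/s): [136.94, 136.94, 172.46, 172.46, 180, 180, 180].

## Interface

Orientations are given as [roll, pitch, yaw] about the fixed x, y, z axes, in that order (R = Rz(yaw) Ry(pitch) Rx(roll)).
In Python, from cell import robot, viewer, find_in, silhouettes, tip_of gives the robot as it stands.
- The arm moves only by the tool jog_arm, never from a script. Its argument "rows" is a list of rows, each a list of 3 entries, a list of its own where there are three numbers: the opening, from 0 (shut) to 1 (fully open), then the shift along the tool's x, y, z in mm, then the turn about the tool's x in units of 5 degrees (1.0 is 5 degrees). In form: [[gripper, [x, y, z], twist], ...]. A call has 1 to 8 rows; each row shifts and turns the commanded pose from where the row before left it, along the tool's axes as they then stand; what a row does not reach is not made up. A row lasts 1/10 s, in which the tool goes at most 50 mm and 8.59 degrees, less where a joint would pass 70% of its speed; a pose out of reach is approached as far as the arm can. A call is refused whole if a number of a shift passes 50 or a number of a turn 1, either way. A call with a gripper value outside its range is refused whole. The fingers move at their own pace and stop on an object; the grip force is fixed at half the most. Time passes only in rows, so rows that do not move let the fingers close. It gives the time, the measured TCP pose, the force and the opening at its end, in the units of the state.
- robot.state(): the state, without advancing time (a new reading comes with each control period).
- viewer.capture(name): name is "scene" or "top" or "wrist"; returns a dict with "pixels" (420x560x3 uint8, blue, green, red), "camera_matrix" (3x3 intrinsics, pixels), "rvec" (rotation vector, rad) and "tvec" (3), from world to camera coordinates, as OpenCV has them; the wrist camera has in their place "tool_from_camera" (4x4, takes a point from camera to tool coordinates, whose origin is the TCP and whose axes are the tool frame's). Camera axes: x right, y down, z forward; pixel columns grow to the right and rows downward; lengths in m; the calibration is good to about 2 mm. A picture is of the moment at which its call begins: read the wrist's pose just before it. There is no depth.
- robot.job_done(): hands the job in, once; it reports no verdict.
Trained networks look in a picture, given as the dict that the camera call returned (one of the last four; its "shot" number tells which), for a name from the list of things; names that differ only in an ending like _2 or _b are one class to them, and where a whole thing is asked for, a point or a joint stands for the part that bears it (a point fixed in the world has none). Each returns a list of dicts, best first, with "conf" (0 to 1); they miss things now and then, are a little off and sometimes report something else, mostly with a low value. They report only what shows in the picture. A call takes as long as a camera call. They do not tell look-alikes from the thing itself.
- find_in(query, picture): "point" ([column, row] in pixels, amid what is visible of it).
- silhouettes(query, picture): "region" (420x560 bool, what is visible of it) and "point" ([column, row] in pixels, amid what is visible of it).
- tip_of(query, picture): "point" ([column, row] in pixels: a listed point, or the origin of a listed thing).
The state is a dict: "clock": time; "joints": joint angles; "joint_vel": joint speeds; "joint_efforts": joint torques, N m; "eef_pos": TCP position; "eef_rot": TCP orientation; "ft_force": force on the tool from outside, world axes, zero at the start; "moment": the same for the moment, N m; "width": finger opening in m.
Only numpy, scipy, OpenCV 4.12 (cv2) and the standard library are available. Lean on these libraries where they do the work, as an engineer would, in place of code of your own. Each camera call takes 0.05 s, during which the arm holds its last target.

## Task

Test the padlock with the dial while it sits in its nest: turn the dial, feeling its clicks, until its white pointer line rests at the white index mark, then pull the shackle out as far as it goes. Lift the opened lock out of the nest by its body and finish while holding it still and level, dial up and shackle still out, about 80 mm above the middle of the scanner's glass. Leave the keyed padlock in the other nest and all other loose things where they are.

Things in the scene. Friction and masses are not known exactly. Their poses are not given: they have to be found in the camera images.
- lock: combination padlock lying flat in a nest, dial up: steel block 76 (its x) x 58 (its y, grip this to lift) x 30 mm, 0.3 to 0.6 kg. Origin: centre of the block's underside, 24 mm above the table; z up. The shackle leaves the end at x = -38 mm along the lock's -x, roughly towards the robot. White index mark on the top, 27 to 37 mm from the centre on the shackle side. Dial axis: through the origin.
- dial (a joint): angle of the pointer line from the index mark, rad, counter-clockwise from above positive, range -0.6 to 1.75, starts about 0.6 to 1.45: turn it clockwise. Spring clicks at every multiple of 0.35 rad (torque up to about 0.1 N m between them); let go, it snaps into the nearest. Only in the click at 0 (within about 0.15) is the shackle free.
- dial_grip (a point): middle of the dial's black grip bar, on the dial axis, 45.5 mm above the lock's underside. Bar 34 mm long (point's x axis; the pointer, a white line on top, is at the -x end), 10 mm wide (pinch this), 20 mm tall, from 35.5 to 55.5 mm above the lock's underside, on a round flange of 48 mm diameter with its top at 35.5 mm. The point turns with the dial.
- shackle (a joint): how far the shackle is pulled out, m: 0 shut, 0.016 fully out. Friction about 3 N, it stays where it is left. With the dial off the opening click it stops after about 2 mm.
- shackle_bar (a point): middle of the shackle's cross bar: 8 mm round steel along the lock's y, straight for 28 mm, 90 mm from the lock's centre along its -x when shut, 15 mm above the lock's underside (39 mm above the bare table). The legs leave 36 mm clear between them. Bar and block are 48 mm apart; the nest's end post (16 mm wide, at mid-width) takes the 12 mm next to the block.
- nest: fixed nest of the combination lock: base 112 x 100 x 6 mm, origin at its centre on the table, axes as the lock's. A support 34 mm wide carries the block 24 mm above the table; posts 38 mm high locate it with 1.5 mm play: one at each end, and on each long side two, 33 mm before and behind the centre, which leave the middle 56 mm of that side free for a finger down to the base.
- nest_other: the same kind of nest, holding the keyed lock
- keyed_lock: keyed padlock, same block and shackle shape but no dial (brass key plug in the top), in the other nest: bystander, not to be moved
- scanner: fixed upward-looking scanner box, 130 x 100 mm, 34 mm high, origin at the centre of its underside on the table
- scanner_glass (a point): centre of the scanner's window, on the glass, 35.5 mm above the table; the glass is 78 x 58 mm
- screwdriver: loose screwdriver 130 mm long lying on the table near the robot, bystander
- screw_jar: loose clear jar, 52 mm diameter, 60 mm high, bystander
- oil_bottle: loose white bottle, 44 mm diameter, 100 mm high, bystander
- knob_blank: loose turned brass blank, 40 mm diameter, 22 mm high, bystander beyond the scanner
There are look-alikes about, which are no part of the job. What is shaped like the scanner but green is not meant.

How it is judged:
By the outcome, as a careful person would: the job done as asked, in the order asked, and still so for the second after the job is handed in, while the arm keeps its last pose, push and grip.
It also fails if it takes over 61 s, if anything falls off the work surface, if the arm or the gripper's body presses on something with over 40 N, if the wrist force passes 120 N, or if a joint passes its speed limit or range.

## Working session

There is one attempt and no reset: what is moved stays moved. The work goes in short steps, Python scripts to look and compute and a tool call to move; the robot and the scene stay as the last step left them, time stands still between calls to the robot, and variables do not carry over. Pictures are saved under pics/ and viewed, and the job is handed in when it is done.

Besides the shell and the picture viewer there is one more tool, called after "Emit:" in YAML: its name, and indented under it one key for each argument. jog_arm: Moves the arm, as the interface text tells. Its arguments: {"type":"object","properties":{"rows":{"type":"array","items":{"type":"array"}}},"required":["rows"]}

```bash
ls; mkdir -p pics; cat > h.py <<'E'
import numpy as np, cv2
from scipy.spatial.transform import Rotation as R
from cell import robot, viewer, find_in, silhouettes, tip_of
def pose(s=None):
    s=s or robot.state()
    T=np.eye(4);T[:3,:3]=R.from_euler('xyz',s['eef_rot'],degrees=True).as_matrix();T[:3,3]=s['eef_pos'];return T
def cam(name):
    T=pose(); p=viewer.capture(name)
    if 'rvec' in p:
        Rm=cv2.Rodrigues(np.array(p['rvec'],float))[0]; W=np.eye(4);W[:3,:3]=Rm.T;W[:3,3]=-Rm.T@np.array(p['tvec'],float).ravel()
    else: W=T@np.array(p['tool_from_camera'])
    p['W']=W
    return p
def ray(p,px,z):
    d=np.linalg.inv(np.array(p['camera_matrix']))@np.array([px[0],px[1],1.])
    d=p['W'][:3,:3]@d;o=p['W'][:3,3];return o+d*(z-o[2])/d[2]
def proj(p,X):
    c=np.linalg.inv(p['W'])@np.append(X,1); q=np.array(p['camera_matrix'])@c[:3];return q[:2]/q[2]
def save(p,n,crop=None,k=1):
    im=p['pixels']
    if crop: a,b,c,d=crop; im=im[b:d,a:c]
    im=cv2.resize(im,None,fx=k,fy=k,interpolation=cv2.INTER_CUBIC); cv2.imwrite('pics/'+n+'.png',im)
E
python3 - <<'E'
from h import *
print(robot.state())
for n in ['scene','top']:
    p=cam(n);save(p,n+'0')
    for q in ['lock','dial_grip','shackle_bar','keyed_lock','scanner_glass','nest','scanner']:
        for f in (tip_of,):
            print(n,q,[(np.round(r['point'],1).tolist(),round(r['conf'],2)) for r in f(q,p)])
    print(p['W'].round(3))
E
```

```text
pics
{'clock': 0.0, 'joints': array([65.19348432, 23.59863488, -0.72976627, 91.50418059,  0.32257901,
       64.99272505, -4.70958463]), 'joint_vel': array([ 0.06578593, -0.08681239,  0.00894983,  0.05268592, -0.05672847,
        0.14530518,  0.05074982]), 'joint_efforts': array([-2.22905757e-03, -5.87956238e+01,  6.41375408e-01, -2.91085768e+01,
       -5.37247269e-02,  1.83049904e-02,  1.15680864e-04]), 'eef_pos': array([ 0.2228554 , -0.58367375,  0.40382283]), 'eef_rot': array([-175.30467153,   89.90651328,  115.5978458 ]), 'ft_force': array([-0.52792517, -0.03494684,  0.19138888]), 'moment': array([ 0.00505523, -0.02356042,  0.0049403 ]), 'width': 0.08776814592670637}
scene lock [([166.9, 254.4], 0.79), ([245.6, 187.7], 0.75)]
scene dial_grip [([159.8, 249.2], 0.87), ([294.4, 301.5], 0.33)]
scene shackle_bar [([148.7, 219.8], 0.73)]
scene keyed_lock [([355.5, 207.9], 0.79)]
scene scanner_glass [([261.4, 244.5], 0.81), ([170.6, 171.3], 0.64), ([286.0, 141.2], 0.61)]
scene nest [([167.0, 259.9], 0.69), ([352.0, 207.8], 0.37)]
scene scanner [([172.8, 176.0], 0.96), ([286.7, 154.1], 0.85)]
[[ 0.344  0.796 -0.498  1.015]
 [ 0.939 -0.292  0.181 -0.149]
 [-0.002 -0.53  -0.848  0.841]
 [ 0.     0.     0.     1.   ]]
top lock [([361.1, 214.4], 0.57)]
top dial_grip [([365.8, 210.2], 0.65)]
top shackle_bar [([375.0, 239.4], 0.56)]
top keyed_lock [([209.0, 199.8], 0.72)]
top scanner_glass [([286.6, 196.4], 0.94), ([343.4, 295.7], 0.94), ([232.2, 283.8], 0.63), ([359.6, 212.6], 0.62)]
top nest [([360.1, 212.0], 0.9)]
top scanner [([235.1, 278.6], 0.87), ([343.3, 291.3], 0.73), ([286.3, 193.6], 0.56)]
[[ 0.01  -0.994  0.112  0.424]
 [-1.    -0.01  -0.004  0.006]
 [ 0.005 -0.112 -0.994  1.176]
 [ 0.     0.     0.     1.   ]]
```

View pics/scene0.png

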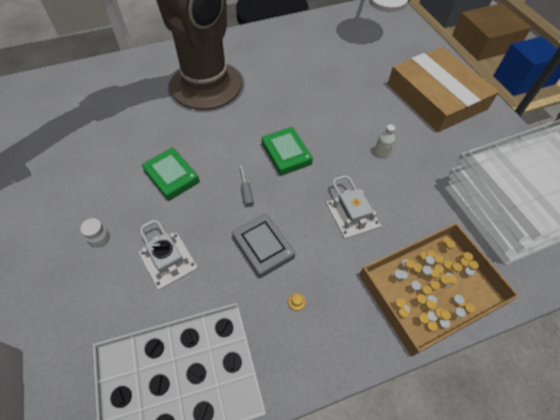

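View pics/top0.png

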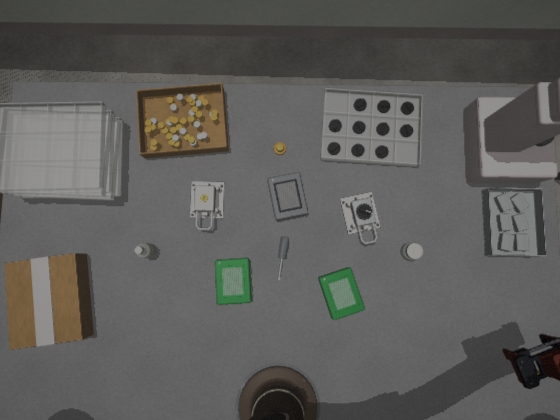

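Candidates: the combination lock with the black dial is at top (361,214) / scene (165,254). The keyed lock with the brass plug is at top (208,198) / scene (355,208), and the black dials in the white tray (top 335–405, 105–150) are look-alikes. For the scanner, the grey box is at top (287,196) / scene (263,244), and the green ones at top (233,283) and (343,293) are not meant. I choose the dial lock and the grey scanner, and check the choice in a close crop.

```bash
python3 - <<'E'
from h import *
p=cam('top');s=cam('scene')
save(p,'top_c',(315,170,415,260),7);save(s,'scene_c',(120,200,220,300),6)
print('lock top',ray(p,(361.1,214.4),.024),'scene',ray(s,(166.9,254.4),.024))
print('dial',ray(p,(365.8,210.2),.0695+.0),ray(s,(159.8,249.2),.0695))
print('bar',ray(p,(375,239.4),.039),ray(s,(148.7,219.8),.039))
print('glass',ray(p,(286.6,196.4),.0355),ray(s,(261.4,244.5),.0355))
E
```

```text
lock top [ 0.55802996 -0.24532982  0.024     ] scene [ 0.56325188 -0.24109522  0.024     ]
dial [ 0.56504789 -0.24910378  0.0695    ] [ 0.57054125 -0.24797791  0.0695    ]
bar [ 0.48299589 -0.28179231  0.039     ] [ 0.46619478 -0.26109038  0.039     ]
glass [ 0.60822759 -0.02194625  0.0355    ] [ 0.62009239 -0.02897308  0.0355    ]
```

View pics/top_c.png

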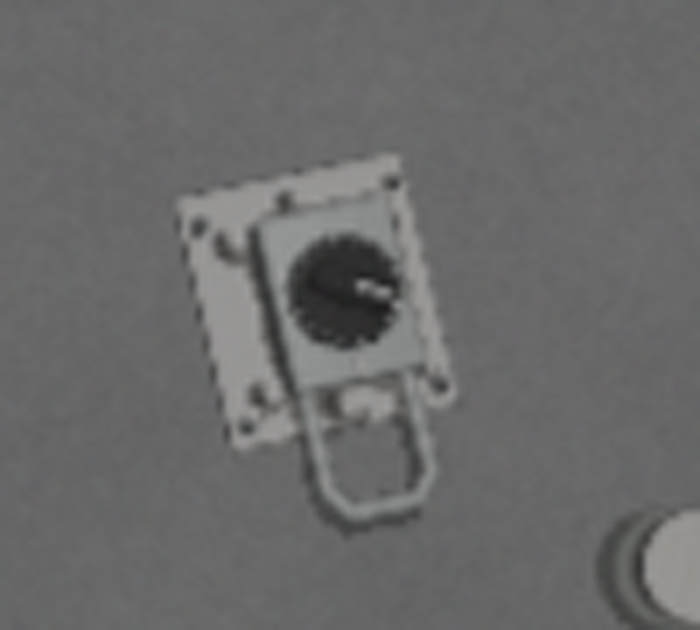

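View pics/scene_c.png

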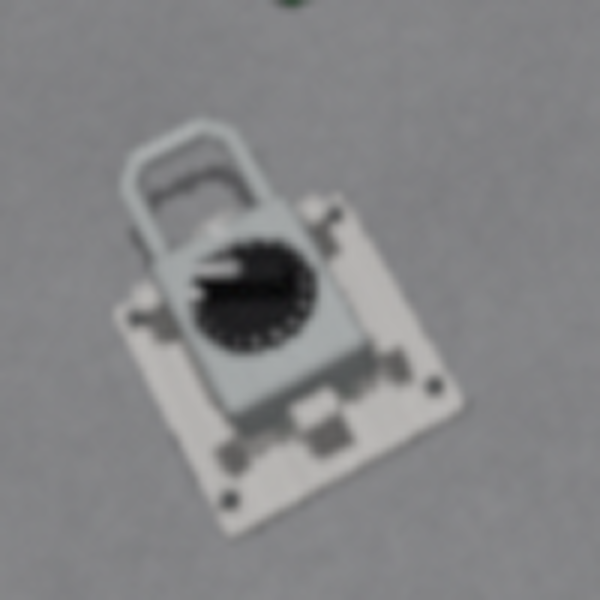

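The crops confirm it. The chosen lock has the black dial with its pointer to the right (crop 375,290, about +75°), and the shackle points down/right in the top view. Next I work out the approach for a wrist view.

```bash
python3 - <<'E'
from h import *
print(pose().round(3)); p=cam('wrist'); print(np.array(p['tool_from_camera']).round(3), p['camera_matrix'])
T=pose(); 
for tgt in [(0.52,-0.25,0.40)]:
    print((T[:3,:3].T@(np.array(tgt)-T[:3,3])*1000).round(1))
E
```

```text
[[ 0.     0.934  0.357  0.223]
 [-0.     0.357 -0.934 -0.584]
 [-1.     0.     0.     0.405]
 [ 0.     0.     0.     1.   ]]
[[-0.001 -0.264  0.965  0.019]
 [-0.    -0.965 -0.264  0.072]
 [ 1.    -0.     0.001 -0.001]
 [ 0.     0.     0.     1.   ]] [[334.44908587   0.         279.34928294]
 [  0.         334.44908587 207.3533581 ]
 [  0.           0.           1.        ]]
[   4.7  396.6 -205.9]
```

Emit:
jog_arm:
  rows:
    - [1,[0,48,-25],0]
    - [1,[0,48,-25],0]
    - [1,[0,48,-25],0]
    - [1,[5,48,-25],0]
    - [1,[5,48,-25],0]
    - [1,[5,48,-25],0]
    - [1,[5,48,-25],0]
    - [1,[5,40,-20],0]

```text
clock: 1.75
eef_pos: [0.4863, -0.2876, 0.3815]
eef_rot: [61.7, 89.9, -7.3]
ft_force: [-0.7, -0.8, 0.2]
width: 0.0879
```

```bash
python3 - <<'E'
from h import *
p=cam('wrist'); print(pose().round(4)); save(p,'w1')
for q in ['lock','dial_grip','shackle_bar','nest']:
    for f in (tip_of,):
        r=f(q,p)
        z={'lock':.024,'dial_grip':.0695,'shackle_bar':.039,'nest':0}[q]
        print(q,[(np.round(x['point'],1).tolist(),round(x['conf'],2),ray(p,x['point'],z).round(4)) for x in r])
E
```

```text
[[ 0.0031  0.9308  0.3655  0.4911]
 [ 0.0042  0.3655 -0.9308 -0.2808]
 [-1.      0.0044 -0.0028  0.3806]
 [ 0.      0.      0.      1.    ]]
lock [([263.0, 100.3], 0.77, array([ 0.5614, -0.2415,  0.024 ]))]
dial_grip [([265.8, 97.5], 0.87, array([ 0.5633, -0.2456,  0.0695]))]
shackle_bar [([254.5, 193.4], 0.91, array([ 0.4754, -0.2649,  0.039 ]))]
nest []
```

View pics/w1.png

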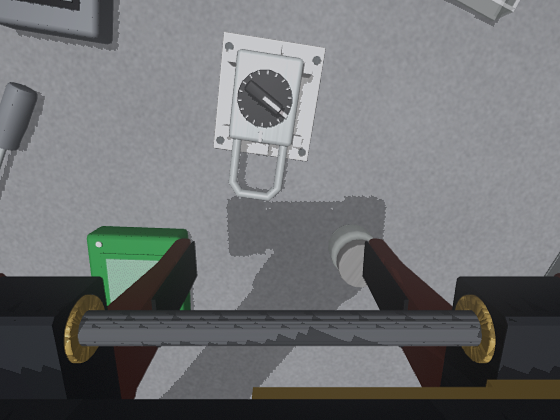

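Emit:
jog_arm:
  rows:
    - [1,[20,25,0],0]
    - [1,[20,20,0],0]
    - [1,[0,0,0],0]
    - [1,[0,0,0],0]
    - [1,[0,0,0],0]

```text
clock: 2.5
eef_pos: [0.5259, -0.2753, 0.3422]
eef_rot: [-6.8, 89.9, -76.0]
ft_force: [-0.0, -0.7, -0.9]
width: 0.0882
```

```bash
python3 - <<'E'
from h import *
print(robot.state()['joint_vel'].round(2))
p=cam('wrist'); print(pose().round(4)); save(p,'w2')
save(p,'w2c',(160,60,380,280),3)
for q in ['lock','dial_grip','shackle_bar','nest']:
    for f in (tip_of,):
        r=f(q,p)
        z={'lock':.024,'dial_grip':.0695,'shackle_bar':.039,'nest':0}[q]
        print(q,[(np.round(x['point'],1).tolist(),round(x['conf'],2),ray(p,x['point'],z).round(4)) for x in r])
E
```

```text
[-0.12 -0.43 -0.28 -0.08 -0.1  -0.27 -0.25]
[[ 8.000e-04  9.350e-01  3.546e-01  5.260e-01]
 [-1.300e-03  3.546e-01 -9.350e-01 -2.752e-01]
 [-1.000e+00  3.000e-04  1.500e-03  3.424e-01]
 [ 0.000e+00  0.000e+00  0.000e+00  1.000e+00]]
lock [([260.6, 148.6], 0.62, array([ 0.561 , -0.2441,  0.024 ]))]
dial_grip [([260.3, 155.3], 0.89, array([ 0.561 , -0.2464,  0.0695]))]
shackle_bar [([246.8, 245.4], 0.58, array([ 0.4761, -0.2623,  0.039 ]))]
nest []
```

View pics/w2c.png

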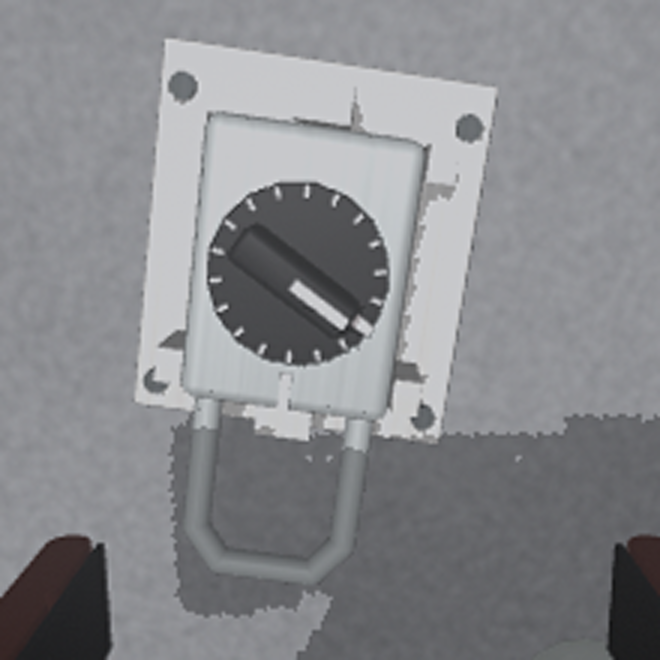

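```bash
cat >> h.py <<'E'
def cr(p,pts,off,k,z): return np.array([ray(p,(off[0]+x/k,off[1]+y/k),z)[:2] for x,y in pts])
def ang(v): return np.degrees(np.arctan2(v[1],v[0]))
E
python3 - <<'E'
from h import *
p=cam('wrist')
f=lambda pts,z:cr(p,pts,(160,60),3,z)
fc=f([(298,273)],.0595)[0]; print('flange c',fc)
pt=f([(292,283),(345,325)],.0795); print('pointer dir',ang(pt[1]-pt[0]))
bt=f([(248,232),(352,320),(236,248),(332,332),(262,226)],.0795); print('bar dir',ang(bt[1]-bt[0]), ang(bt[3]-bt[2]))
ix=f([(287,375),(284,410)],.054); print('index',ix, ang(ix[1]-ix[0]), 'from flange c',ang(ix.mean(0)-fc))
b=f([(165,40),(496,88),(437,440),(137,403)],.006); print('base',b,b.mean(0)); print(ang(b[3]-b[0]),ang(b[2]-b[1]),ang(b[0]-b[1])+90-180,ang(b[3]-b[2])+90-180)
sb=f([(222,562),(308,574)],.043); print('bar',sb,sb.mean(0),ang(sb.mean(0)-fc))
bl=f([(208,115),(425,145),(386,415),(185,388)],.054); print('block',bl.mean(0),[np.linalg.norm(bl[i]-bl[i-1]) for i in range(4)],ang(bl[3]-bl[0]),ang(bl[2]-bl[1]))
E
```

```text
flange c [ 0.56344796 -0.24312355]
pointer dir -107.77042906406172
bar dir -109.53682655376927 -110.71165358770624
index [[ 0.53576794 -0.24963701]
 [ 0.52621789 -0.25219008]] -165.03278237225683 from flange c -166.50296213102484
base [[ 0.6075569  -0.18212742]
 [ 0.63001779 -0.2788146 ]
 [ 0.52254575 -0.30324529]
 [ 0.49948947 -0.20758065]] [ 0.56490248 -0.24294199]
-166.7466205799313 -167.1930836294008 13.078114691990834 13.55052187171259
bar [[ 0.47283011 -0.2508003 ]
 [ 0.47834504 -0.27620463]] [ 0.47558757 -0.26350246] -166.94135793964514
block [ 0.56369141 -0.24351652] [np.float64(0.07186871821639902), np.float64(0.05609199517107197), np.float64(0.0722112820676649), np.float64(0.055724929205116354)] -166.4471508550927 -166.7404088792988
```

Emit:
jog_arm:
  rows:
    - [1,[0,46.6,-16.6],0]
    - [1,[0,0,0],-1]
    - [1,[5,0,0],-1]
    - [1,[10,0,0],-1]
    - [1,[10,0,0],-1]
    - [1,[10,0,0],-1]
    - [1,[10,0,0],-1]
    - [1,[0,0,0],-1]

```text
clock: 3.6
eef_pos: [0.5641, -0.2415, 0.295]
eef_rot: [-163.8, 89.9, 162.3]
ft_force: [-0.0, 0.5, -0.4]
width: 0.0874
```

Emit:
jog_arm:
  rows:
    - [1,[0,0,0],-1]
    - [1,[0,0,0],-1]
    - [1,[0,0,0],-1]
    - [1,[0,0,0],-0.5]
    - [1,[0,0,0],0]
    - [1,[0,0,0],0]

```text
clock: 4.2
eef_pos: [0.5645, -0.2417, 0.2963]
eef_rot: [-20.8, 90.0, -37.5]
ft_force: [0.2, -0.1, -0.1]
width: 0.0878
```

```bash
python3 - <<'E'
from h import *
s=robot.state();print(s['joints'].round(1))
T=pose();print(T.round(4), ang(T[:2,1]))
p=cam('wrist'); save(p,'w3')
im=p['pixels'].copy()
for q in ['lock','dial_grip']:
    z={'lock':.024,'dial_grip':.0695}[q]
    print(q,[(np.round(x['point'],1).tolist(),round(x['conf'],2),ray(p,x['point'],z).round(4)) for x in tip_of(q,p)])
print(proj(p,[.5637,-.2432,.0795]))
print((T[:3,:3].T@(np.array([.5637,-.2432,.245])-T[:3,3])*1000).round(1))
E
```

```text
[ 34.8  30.6 -22.4  98.2  13.9  54.   -9.7]
[[ 1.000e-04  2.873e-01  9.579e-01  5.645e-01]
 [-1.000e-04  9.579e-01 -2.873e-01 -2.417e-01]
 [-1.000e+00 -0.000e+00  1.000e-04  2.963e-01]
 [ 0.000e+00  0.000e+00  0.000e+00  1.000e+00]] 73.30639525536957
lock [([279.7, 212.3], 0.85, array([ 0.564 , -0.2428,  0.024 ]))]
dial_grip [([276.8, 233.5], 0.79, array([ 0.5617, -0.2435,  0.0695]))]
[279.66364357 237.61212123]
[51.3 -1.6 -0.4]
```

View pics/w3.png

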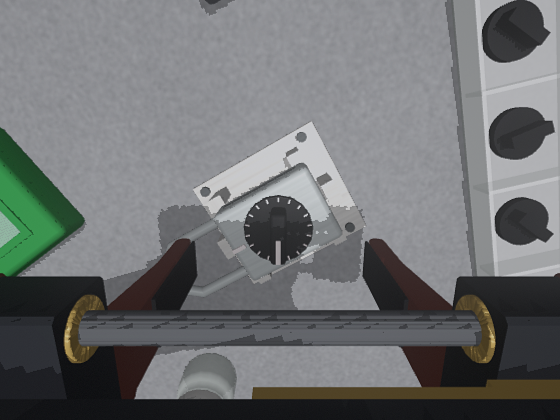

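The wrist view shows the bar vertical between the jaws with the pointer at (278,250), so it is aligned. I descend and pinch.

Emit:
jog_arm:
  rows:
    - [1,[20,-1.5,-0.5],0]
    - [1,[20,0,0],0]
    - [0.5,[10,0,0],0]
    - [0.3,[0,0,0],0]
    - [0,[0,0,0],0]
    - [0,[0,0,0],0]
    - [0,[0,0,0],0]
    - [0,[0,0,0],0]

```text
clock: 5.15
eef_pos: [0.5639, -0.2429, 0.2469]
eef_rot: [-11.4, 89.9, -28.0]
ft_force: [0.9, 0.4, -0.4]
width: 0.0435
```

Emit:
jog_arm:
  rows:
    - [0,[0,0,0],0]
    - [0,[0,0,0],0]
    - [0,[0,0,0],0]
    - [0,[0,0,0],0]
    - [0,[0,0,0],0]

```text
clock: 5.65
eef_pos: [0.5635, -0.2429, 0.2462]
eef_rot: [-168.4, 90.0, 175.0]
ft_force: [-0.3, 1.7, 1.8]
width: 0.0097
```

Emit:
jog_arm:
  rows:
    - [0,[0,0,0],1]
    - [0,[0,0,0],1]
    - [0,[0,0,0],1]
    - [0,[0,0,0],1]
    - [0,[0,0,0],1]
    - [0,[0,0,0],1]
    - [0,[0,0,0],0]

```text
clock: 6.35
eef_pos: [0.5638, -0.2429, 0.2464]
eef_rot: [-25.2, 90.0, -71.9]
ft_force: [0.7, -1.6, -0.2]
width: 0.01
```

```bash
python3 - <<'E'
from h import *
s=robot.state();T=pose();print(ang(T[:2,1]),T[:3,3],s['moment'],s['ft_force'],s['width'])
E
```

```text
43.38538489575267 [ 0.56382692 -0.24291539  0.246354  ] [-0.20892413 -0.01307467  0.38834094] [ 0.71503557 -1.57112666 -0.23358188] 0.009980628197256682
```

Emit:
jog_arm:
  rows:
    - [0,[0,0,0],1]
    - [0,[0,0,0],1]
    - [0,[0,0,0],1]
    - [0,[0,0,0],1]
    - [0,[0,0,0],1]
    - [0,[0,0,0],1]
    - [0,[0,0,0],0]
    - [0,[0,0,0],0]

```text
clock: 7.15
eef_pos: [0.5638, -0.2429, 0.2463]
eef_rot: [35.7, 90.0, -40.7]
ft_force: [1.3, -0.5, -0.5]
width: 0.0099
```

```bash
python3 - <<'E'
from h import *
s=robot.state();T=pose();print(ang(T[:2,1]),T[:3,3],s['moment'],s['ft_force'],s['width'],s['joints'].round(1))
p=cam('wrist');save(p,'w4')
E
```

```text
13.616776944753664 [ 0.56382182 -0.24292346  0.24630514] [-0.27815149 -0.16731841 -0.03449679] [ 1.34807598 -0.46673517 -0.45346289] 0.009907051145917103 [ 23.5  32.4  -6.5 101.1   4.8  46.8 -61.6]
```

View pics/w4.png

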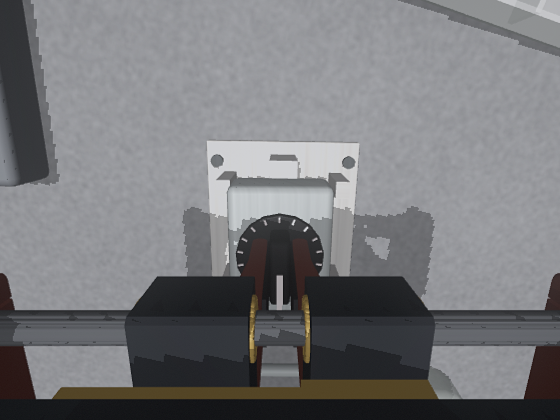

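Emit:
jog_arm:
  rows:
    - [1,[0,0,0],0]
    - [1,[0,0,0],0]
    - [1,[0,0,0],0]
    - [1,[-30,0,0],0]
    - [1,[-40,-10,0],0]
    - [1,[-10,-30,0],0]
    - [1,[0,0,0],0]
    - [1,[0,0,0],0]

```text
clock: 8.0
eef_pos: [0.5244, -0.2523, 0.3266]
eef_rot: [54.2, 90.0, -22.4]
ft_force: [0.2, 0.1, -0.5]
width: 0.0705
```

```bash
python3 - <<'E'
from h import *
s=robot.state();T=pose();print(ang(T[:2,1]),T[:3,3],s['width'])
p=cam('wrist');save(p,'w5');save(p,'w5c',(180,60,380,260),3)
for q in ['lock','dial_grip','shackle_bar']:
    z={'lock':.024,'dial_grip':.0695,'shackle_bar':.039}[q]
    print(q,[(np.round(x['point'],1).tolist(),round(x['conf'],2),ray(p,x['point'],z).round(4)) for x in tip_of(q,p)])
E
```

```text
13.366110689120877 [ 0.52443949 -0.25233984  0.32663947] 0.07054538397308627
lock [([277.6, 155.3], 0.64, array([ 0.5627, -0.2413,  0.024 ]))]
dial_grip [([280.4, 164.1], 0.93, array([ 0.5621, -0.2437,  0.0695]))]
shackle_bar [([277.9, 263.1], 0.73, array([ 0.4733, -0.2628,  0.039 ]))]
```

View pics/w5.png

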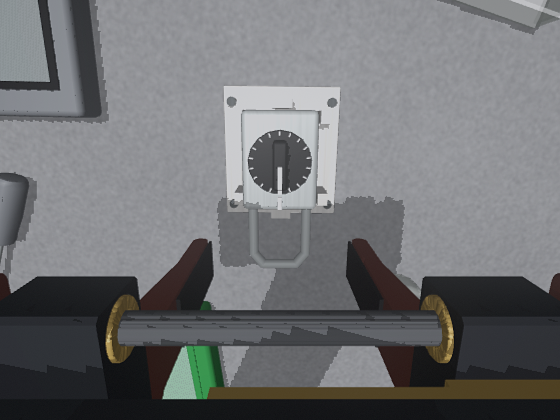

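View pics/w5c.png

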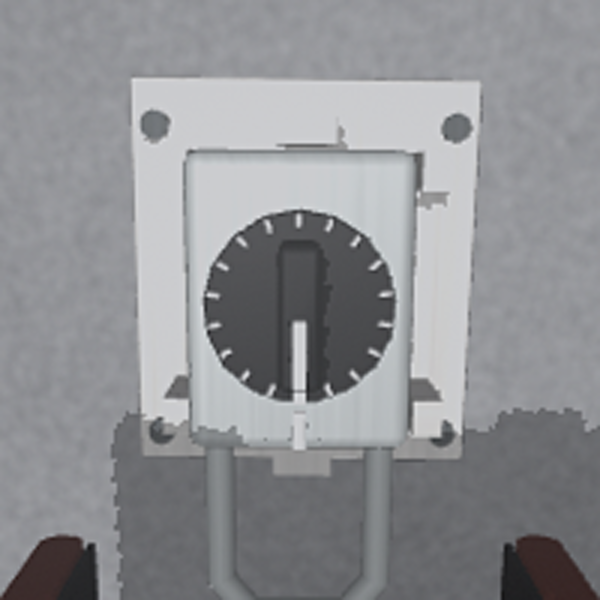

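The close crop shows the white pointer at (300,360), in line with the index mark at (300,435), so the dial is in the 0 click. Next is the shackle.

```bash
python3 - <<'E'
from h import *
t=cam('top')
g=cr(t,[(320,276),(352,268),(364,308),(331,318)],(0,0),1,.034);print('green',g)
print('jar',ray(t,(413,251),.06))
c=np.array([.5637,-.2432]);a=np.radians(13.3);u=np.array([np.cos(a),np.sin(a)]);v=np.array([-u[1],u[0]])
print('green in lock frame',[( (q-c)@u, (q-c)@v) for q in g],'jar',(ray(t,(413,251),.06)[:2]-c)@np.c_[u,v])
b=c-.090*u;print('bar',b)
T=pose();print((T[:3,:3].T@(np.r_[b,.202]-T[:3,3])*1000).round(1))
E
```

```text
green [[ 0.37522205 -0.12092452]
 [ 0.39919282 -0.21437369]
 [ 0.28515993 -0.24772646]
 [ 0.25611504 -0.15231823]]
jar [ 0.44977398 -0.38497615  0.06      ]
green in lock frame [(np.float64(-0.15529331331335466), np.float64(0.1623552112340163)), (np.float64(-0.1534634297974437), np.float64(0.06589799473323048)), (np.float64(-0.2721106268447887), np.float64(0.05967301524860772)), (np.float64(-0.27842785591451535), np.float64(0.15920406215994112))] jar [-0.14348596 -0.1117649 ]
bar [ 0.4761139  -0.26390448]
[123.4 -50.6   0.6]
```

Emit:
jog_arm:
  rows:
    - [0.4,[0,-45.6,0.6],0]
    - [0.4,[0,-5,0],0]
    - [0.4,[10,0,0],-1]
    - [0.4,[10,0,0],-1]
    - [0.4,[10,0,0],-1]
    - [0.4,[10,0,0],-1]
    - [0.4,[0,0,0],-1]
    - [0.4,[0,0,0],-1]

```text
clock: 9.05
eef_pos: [0.476, -0.2642, 0.2854]
eef_rot: [-171.9, 89.9, 141.7]
ft_force: [0.7, 0.4, -0.1]
width: 0.0352
```

Emit:
jog_arm:
  rows:
    - [0.4,[0,0,0],-1]
    - [0.4,[0,0,0],-1]
    - [0.4,[0,0,0],-1]
    - [0.4,[0,0,0],-1]
    - [0.4,[0,0,0],-1]
    - [0.4,[0,0,0],-1]
    - [0.4,[0,0,0],-1]
    - [0.4,[0,0,0],-1]

```text
clock: 9.85
eef_pos: [0.4761, -0.2643, 0.2858]
eef_rot: [125.4, 90.0, 119.1]
ft_force: [0.6, 0.1, 0.3]
width: 0.0351
```

Emit:
jog_arm:
  rows:
    - [0.4,[0,0,0],-1]
    - [0.4,[0,0,0],-1]
    - [0.4,[0,0,0],-1]
    - [0.4,[0,0,0],-1]
    - [0.4,[0,0,0],0]
    - [0.4,[0,0,0],0]

```text
clock: 10.45
eef_pos: [0.4759, -0.2644, 0.2859]
eef_rot: [94.1, 90.0, 107.4]
ft_force: [-0.1, -0.4, 0.3]
width: 0.035
```

```bash
python3 - <<'E'
from h import *
s=robot.state();T=pose();print(ang(T[:2,1]),T[:3,3],s['width'],s['joints'].round(1))
b=[.4761,-.2639]
print((T[:3,:3].T@(np.r_[b,.202]-T[:3,3])*1000).round(1))
p=cam('wrist');save(p,'w6')
print(proj(p,[*b,.039]))
for q in ['shackle_bar']:
    print(q,[(np.round(x['point'],1).tolist(),round(x['conf'],2),ray(p,x['point'],.039).round(4)) for x in tip_of(q,p)])
E
```

```text
103.26146551363735 [ 0.47590227 -0.26440374  0.28591924] 0.03497522296270221 [ 44.9  26.1 -26.9 108.3  15.3  49.1  23.5]
[83.9  0.4  0.3]
[280.2616131  220.60628925]
shackle_bar [([277.1, 219.1], 0.87, array([ 0.4736, -0.2633,  0.039 ])), ([398.4, 214.1], 0.61, array([ 0.5569, -0.2399,  0.039 ]))]
```

View pics/w6.png

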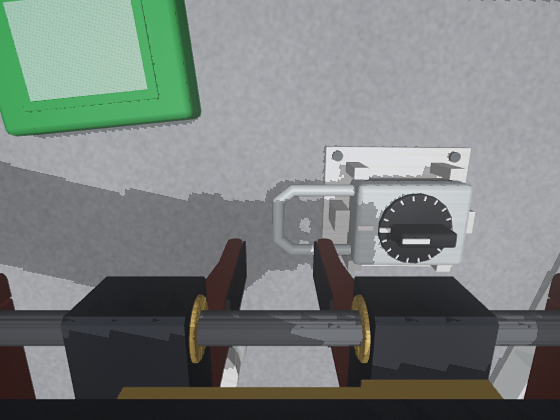

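The shackle bar at (280,220) is centred between the jaws, and the right finger will drop inside the loop. I descend.

Emit:
jog_arm:
  rows:
    - [0.4,[25,0,0],0]
    - [0.4,[25,0,0],0]
    - [0.4,[15,0,0],0]
    - [0.4,[10,0,0],0]
    - [0.4,[8,0,0],0]
    - [0,[0,0,0],0]
    - [0,[0,0,0],0]
    - [0,[0,0,0],0]

```text
clock: 11.35
eef_pos: [0.476, -0.2646, 0.204]
eef_rot: [-45.0, 89.9, -31.6]
ft_force: [-0.2, 0.2, -0.2]
width: 0.0142
```

Emit:
jog_arm:
  rows:
    - [0,[0,0,0],0]
    - [0,[0,0,0],0]
    - [0,[0,0,0],0]
    - [0,[0,0,0],0]

```text
clock: 11.75
eef_pos: [0.4756, -0.2647, 0.2035]
eef_rot: [-93.9, 90.0, -80.5]
ft_force: [-1.1, -0.3, 2.3]
width: 0.0067
```

Emit:
jog_arm:
  rows:
    - [0,[0,0,0],0]
    - [0,[0,0,0],0]

```text
clock: 11.95
eef_pos: [0.4756, -0.2647, 0.2033]
eef_rot: [-115.8, 90.0, -102.4]
ft_force: [-1.4, -0.7, 2.1]
width: 0.0072
```

```bash
python3 - <<'E'
from h import *
s=robot.state();T=pose();print(s['width'],s['ft_force'])
p=cam('wrist');save(p,'w7',(160,120,420,320),3)
p=cam('scene');save(p,'s7',(110,180,230,300),6)
E
```

```text
0.007229569058197542 [-1.41079291 -0.67445657  2.10900704]
```

View pics/w7.png

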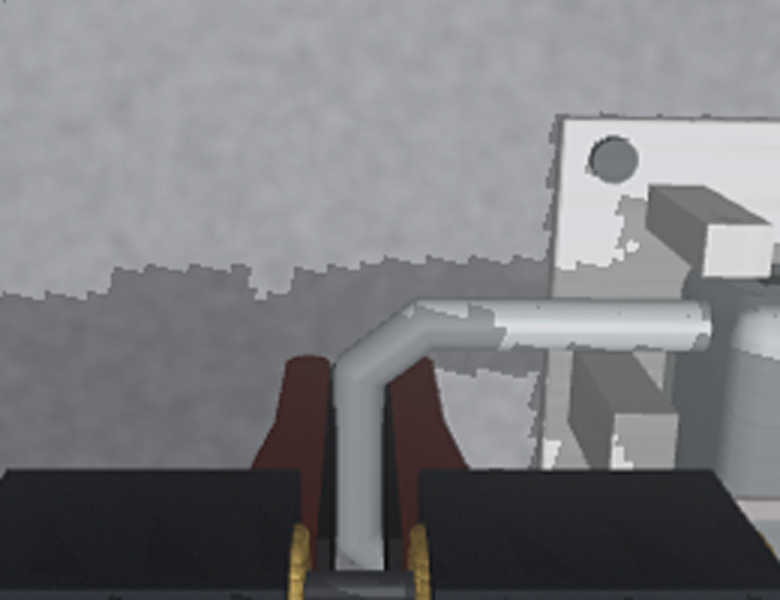

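View pics/s7.png

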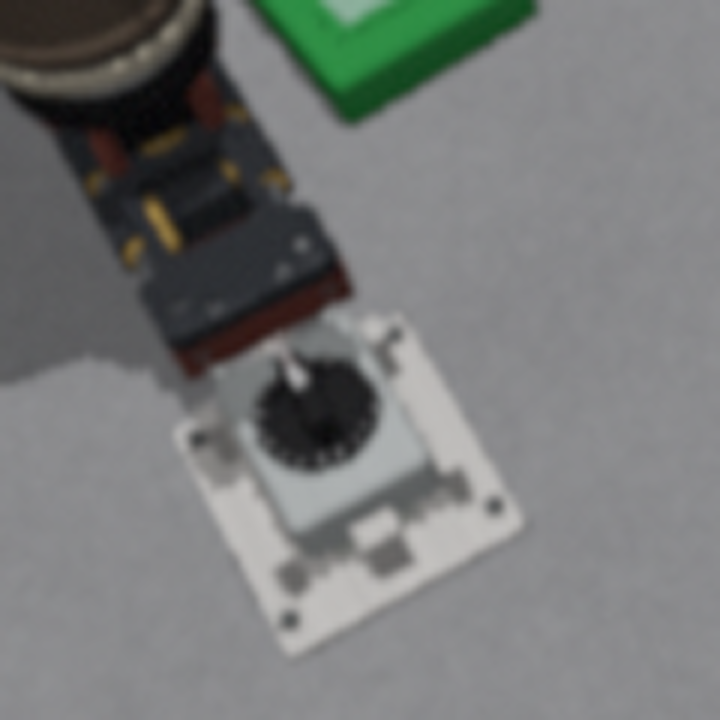

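The wrist crop shows the bar between the pads. The 7 mm reading is taken as sensor noise on the 8 mm bar. I pull along the tool's -z.

Emit:
jog_arm:
  rows:
    - [0,[0,0,-4],0]
    - [0,[0,0,-4],0]
    - [0,[0,0,-4],0]
    - [0,[0,0,-2],0]
    - [0,[0,0,0],0]
    - [0,[0,0,0],0]

```text
clock: 12.65
eef_pos: [0.4618, -0.2677, 0.2032]
eef_rot: [158.8, 90.0, 172.1]
ft_force: [0.9, -0.2, 1.7]
width: 0.0068
```

Emit:
jog_arm:
  rows:
    - [0,[0,0,-2],0]
    - [0,[0,0,0],0]

```text
clock: 12.85
eef_pos: [0.46, -0.2681, 0.2032]
eef_rot: [85.3, 90.0, 98.7]
ft_force: [1.8, -0.3, 1.5]
width: 0.0072
```

Emit:
jog_arm:
  rows:
    - [0,[0,0,-1],0]
    - [0,[0,0,0],0]

```text
clock: 13.05
eef_pos: [0.4592, -0.2683, 0.2032]
eef_rot: [20.1, 90.0, 33.6]
ft_force: [1.9, 1.3, 0.3]
width: 0.0071
```

Emit:
jog_arm:
  rows:
    - [0,[0,0,-1],0]
    - [0,[0,0,0],0]

```text
clock: 13.25
eef_pos: [0.4582, -0.2686, 0.2033]
eef_rot: [-27.1, 90.0, -13.7]
ft_force: [3.2, 0.2, 1.0]
width: 0.0071
```

Emit:
jog_arm:
  rows:
    - [0,[0,0,-1],0]
    - [0,[0,0,0],0]

```text
clock: 13.45
eef_pos: [0.4577, -0.2687, 0.2034]
eef_rot: [-14.3, 89.9, -0.9]
ft_force: [4.8, 0.7, 0.8]
width: 0.0071
```

Emit:
jog_arm:
  rows:
    - [0,[0,0,-1],0]
    - [0,[0,0,0],0]

```text
clock: 13.65
eef_pos: [0.4574, -0.2688, 0.2036]
eef_rot: [-13.0, 89.8, 0.5]
ft_force: [6.3, 1.1, -0.5]
width: 0.0071
```

```bash
python3 - <<'E'
from h import *
for i in range(1):
    s=robot.state();print(s['width'],s['ft_force'],s['eef_pos'])
p=cam('wrist');save(p,'w8',(160,120,460,320),2.6)
E
```

```text
0.007080699612633706 [ 6.25797239  1.14388046 -0.46145037] [ 0.45738959 -0.26875291  0.2036239 ]
```

View pics/w8.png

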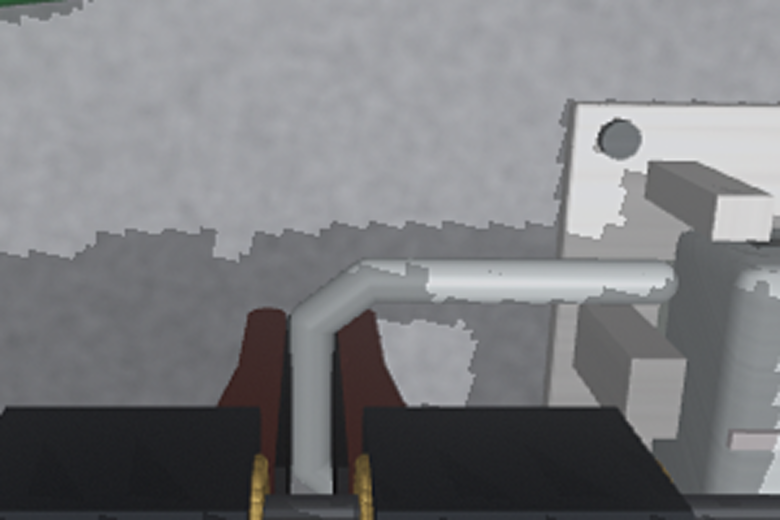

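The force rises while the motion stalls at about 18.7 mm (16 mm plus nest play), so the shackle is fully out. I ease the strain slightly, release and go up.

Emit:
jog_arm:
  rows:
    - [0,[0,0,1],0]
    - [0.35,[0,0,0],0]
    - [0.35,[0,0,0],0]
    - [0.35,[0,0,0],0]
    - [0.35,[-25,0,0],0]
    - [0.35,[-40,0,0],0]
    - [0.6,[-35,0,0],0]
    - [1,[0,0,0],0]

```text
clock: 14.5
eef_pos: [0.4582, -0.2694, 0.3074]
eef_rot: [-49.2, 89.6, -35.9]
ft_force: [-0.2, 0.0, 0.2]
width: 0.0434
```

Emit:
jog_arm:
  rows:
    - [1,[0,0,0],1]
    - [1,[0,0,0],1]
    - [1,[0,0,0],1]
    - [1,[0,0,0],1]
    - [1,[0,0,0],1]
    - [1,[0,0,0],1]
    - [1,[0,0,0],1]
    - [1,[0,0,0],1]

```text
clock: 15.3
eef_pos: [0.4565, -0.2689, 0.3023]
eef_rot: [-167.6, 89.9, 165.6]
ft_force: [0.5, -0.7, 0.1]
width: 0.0881
```

Emit:
jog_arm:
  rows:
    - [1,[0,0,0],1]
    - [1,[0,0,0],1]
    - [1,[0,0,0],1]
    - [1,[0,0,0],1]
    - [1,[0,0,0],1]
    - [1,[0,0,0],1]
    - [1,[0,0,0],1]
    - [1,[0,0,0],1]

```text
clock: 16.1
eef_pos: [0.4565, -0.2689, 0.3023]
eef_rot: [-125.3, 89.9, 167.9]
ft_force: [-0.2, -1.5, 0.5]
width: 0.0879
```

Emit:
jog_arm:
  rows:
    - [1,[0,0,0],1]
    - [1,[0,0,0],1]
    - [1,[0,40,0],0]
    - [1,[0,25,0],0]
    - [1,[0,0,0],0]
    - [1,[0,0,0],0]

```text
clock: 16.7
eef_pos: [0.5199, -0.2537, 0.3021]
eef_rot: [-113.8, 89.9, 169.6]
ft_force: [0.4, -0.2, 1.1]
width: 0.0878
```

```bash
python3 - <<'E'
from h import *
s=robot.state();T=pose();print(ang(T[:2,1]),T[:3,3],s['width'],s['joints'].round(1))
p=cam('wrist');save(p,'w9')
for q in ['lock','dial_grip','shackle_bar']:
    z={'lock':.024,'dial_grip':.0695,'shackle_bar':.039}[q]
    print(q,[(np.round(x['point'],1).tolist(),round(x['conf'],2),ray(p,x['point'],z).round(4)) for x in tip_of(q,p)])
print((T[:3,:3].T@(np.array([.5625,-.2435,.202])-T[:3,3])*1000).round(1))
E
```

```text
13.432450229797718 [ 0.51987714 -0.25366807  0.30208999] 0.08779593931179978 [ 27.5  25.6  -8.3 103.8   4.6  51.1 -59.5]
lock [([280.3, 155.6], 0.62, array([ 0.5603, -0.2439,  0.024 ]))]
dial_grip [([279.5, 162.2], 0.92, array([ 0.5612, -0.2431,  0.0695]))]
shackle_bar [([274.8, 289.9], 0.61, array([ 0.4552, -0.2645,  0.039 ]))]
[100.   44.    0.1]
```

View pics/w9.png

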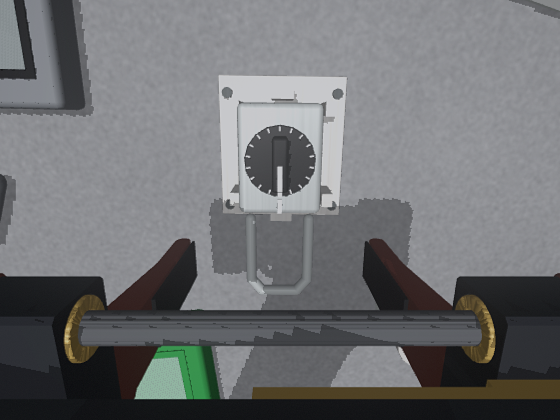

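The wrist view shows the bar at (278,290), about 107 mm from the lock's centre, so the shackle is out. The pointer is still at the index and the block is centred (columns 238–322). Next I grip the body, about 4 mm to the shackle side of the centre for balance.

Emit:
jog_arm:
  rows:
    - [1,[0,40,0],0]
    - [1,[25,0,0],0]
    - [1,[25,0,0],0]
    - [1,[20,0,0],0]
    - [1,[15,0,0],0]
    - [1,[10,0,0],0]
    - [1,[5,0,0],0]
    - [1,[0,0,0],0]

```text
clock: 17.7
eef_pos: [0.5592, -0.2447, 0.2031]
eef_rot: [-113.7, 90.0, 169.7]
ft_force: [0.4, -0.6, 0.3]
width: 0.0878
```

Emit:
jog_arm:
  rows:
    - [0.5,[0,0,0],0]
    - [0.5,[0,0,0],0]
    - [0,[0,0,0],0]
    - [0,[0,0,0],0]
    - [0,[0,0,0],0]
    - [0,[0,0,0],0]
    - [0,[0,0,0],0]

```text
clock: 18.4
eef_pos: [0.5595, -0.2444, 0.2037]
eef_rot: [67.1, 90.0, -9.5]
ft_force: [-2.2, 1.5, 6.3]
width: 0.0579
```

```bash
python3 - <<'E'
from h import *
s=robot.state();T=pose();print(ang(T[:2,1]),T[:3,3],s['width'],s['ft_force'],s['moment'])
p=cam('wrist');save(p,'w10')
E
```

```text
13.406872877784856 [ 0.55947637 -0.24444291  0.20368363] 0.05785196214140401 [-2.22298219  1.49172835  6.28217766] [ 0.32007916  0.36185146 -0.04237019]
```

View pics/w10.png

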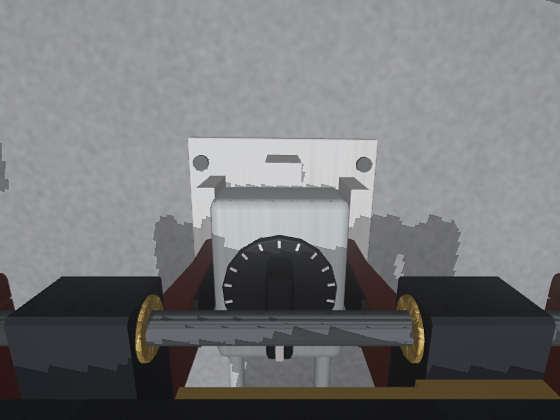

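The body is gripped at 57.9 mm. I lift straight up.

Emit:
jog_arm:
  rows:
    - [0,[-5,0,0],0]
    - [0,[-8,0,0],0]
    - [0,[-12,0,0],0]
    - [0,[-15,0,0],0]
    - [0,[-15,0,0],0]
    - [0,[-15,0,0],0]
    - [0,[-15,0,0],0]
    - [0,[-10,0,0],0]

```text
clock: 19.25
eef_pos: [0.5595, -0.2447, 0.3003]
eef_rot: [53.7, 89.9, -22.9]
ft_force: [-0.4, 0.6, -3.5]
width: 0.0578
```

```bash
python3 - <<'E'
from h import *
s=robot.state();T=pose();print(ang(T[:2,1]),T[:3,3],s['width'],s['ft_force'],s['moment'],s['joints'].round(1))
p=cam('wrist');save(p,'w11')
t=cam('top');save(t,'t11',(260,160,420,280),5); c=cam('scene');save(c,'s11',(100,140,340,320),3.2)
for n,q in(('top',t),('scene',c)):
  print(n,[(np.round(x['point'],1).tolist(),round(x['conf'],2),ray(q,x['point'],.0355).round(4)) for x in tip_of('scanner_glass',q)])
E
```

```text
13.39331915181292 [ 0.55951049 -0.24465911  0.30034224] 0.05782864347460713 [-0.37794041  0.5515403  -3.46602197] [-0.01757836 -0.05613773  0.00841037] [ 25.2  28.4  -8.3  99.3   5.   52.5 -61.8]
top [([286.3, 197.2], 0.96, array([ 0.6058, -0.0211,  0.0355])), ([342.4, 294.1], 0.89, array([ 0.3242, -0.1855,  0.0355])), ([234.5, 284.2], 0.6, array([0.3494, 0.127 , 0.0355]))]
scene [([286.2, 144.8], 0.77, array([0.3561, 0.1356, 0.0355])), ([171.2, 170.3], 0.75, array([ 0.3343, -0.1782,  0.0355])), ([260.7, 241.7], 0.55, array([ 0.6127, -0.0281,  0.0355])), ([157.2, 235.4], 0.39, array([ 0.5131, -0.2508,  0.0355]))]
```

View pics/w11.png

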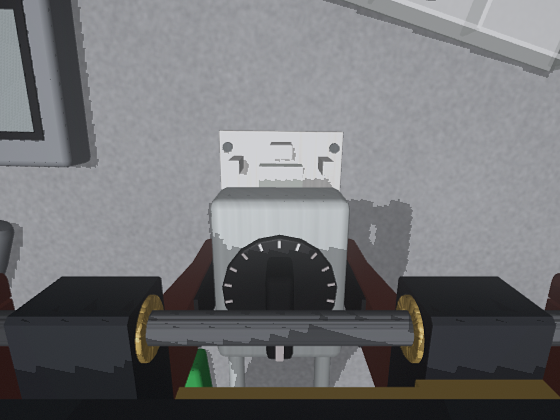

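View pics/t11.png

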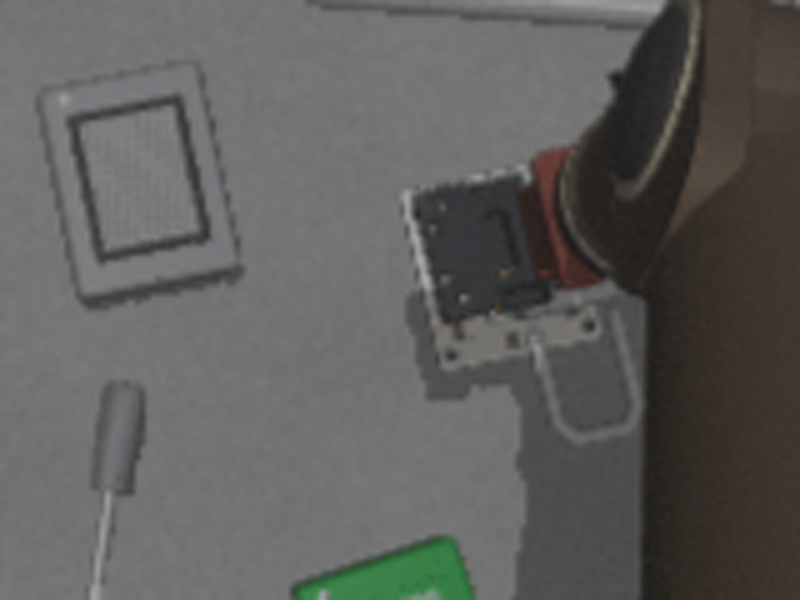

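View pics/s11.png

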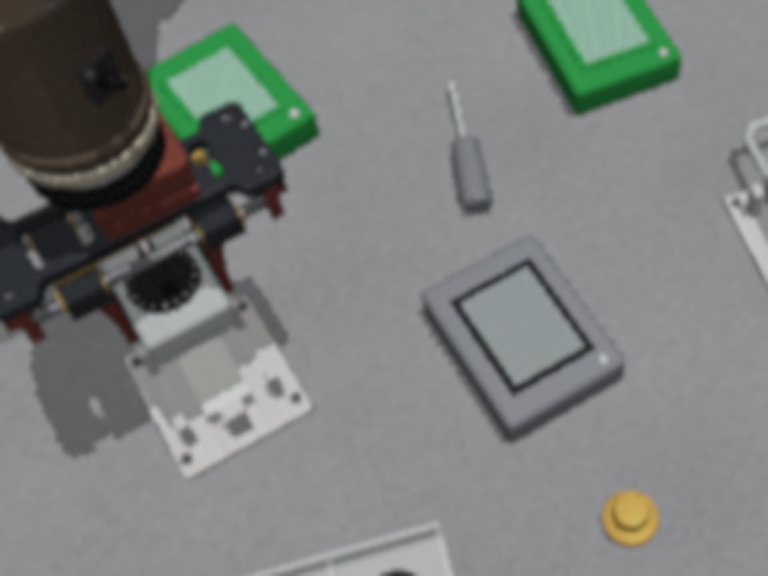

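The lock hangs level with the shackle out. Next is the glass centre from its corners in both fixed views.

```bash
python3 - <<'E'
from h import *
t=cam('top');c=cam('scene')
a=cr(t,[(72,117),(182,97),(208,238),(103,258)],(260,160),5,.0355);b=cr(c,[(455,302),(530,262),(592,347),(515,390)],(100,140),3.2,.0355)
print(a.mean(0),b.mean(0))
a=cr(t,[(40,92),(198,64),(240,270),(85,305)],(260,160),5,.034);print('box',a.mean(0),[np.linalg.norm(a[i]-a[i-1]) for i in range(4)])
b=cr(c,[(422,298),(530,238),(624,360),(513,432)],(100,140),3.2,.034);print('box',b.mean(0),[np.linalg.norm(b[i]-b[i-1]) for i in range(4)])
# check known: nest base centre in top
T=pose();g=np.array([.609,-.025])
u=T[:2,1]
tgt=g-u*0.003
print((T[:3,:3].T@(np.r_[tgt,.2945]-T[:3,3])*1000).round(1))
E
```

```text
[ 0.61116364 -0.02681838] [ 0.61379339 -0.02193255]
box [ 0.60845938 -0.02657033] [np.float64(0.13076372772865874), np.float64(0.0961738797190328), np.float64(0.12657788314592133), np.float64(0.09412671579467945)]
box [ 0.61692524 -0.02388318] [np.float64(0.1260867857442576), np.float64(0.09474080887173852), np.float64(0.1230370740965017), np.float64(0.09603889362549049)]
[   2.9   96.5 -201.9]
```

Emit:
jog_arm:
  rows:
    - [0,[0,0,-10],0]
    - [0,[0,0,-25],0]
    - [0,[0,0,-30],0]
    - [0,[0,0,-30],0]
    - [0,[0,0,-30],0]
    - [0,[0,0,-25],0]
    - [0,[0,0,-10],0]
    - [0,[0,0,0],0]

```text
clock: 20.4
eef_pos: [0.522, -0.0872, 0.2982]
eef_rot: [-163.3, 90.0, 120.3]
ft_force: [0.1, 0.2, -4.5]
width: 0.0581
```

Emit:
jog_arm:
  rows:
    - [0,[0,0,0],0]
    - [0,[0,0,0],0]

```text
clock: 20.6
eef_pos: [0.5225, -0.0904, 0.2982]
eef_rot: [-3.5, 90.0, -80.2]
ft_force: [-0.2, -0.3, -4.5]
width: 0.0575
```

```bash
python3 - <<'E'
from h import *
s=robot.state();T=pose();print(ang(T[:2,1]),T[:3,3],s['width'],s['ft_force'])
p=cam('wrist');save(p,'w12',None,1.4)
print([(np.round(x['point'],1).tolist(),round(x['conf'],2),ray(p,x['point'],.0355).round(4)) for x in tip_of('scanner_glass',p)])
E
```

```text
13.290145962060926 [ 0.52246351 -0.09036563  0.29817232] 0.05750288347032312 [-0.15996295 -0.30995933 -4.52888326]
[([210.4, 71.3], 0.9, array([ 0.6099, -0.0211,  0.0355]))]
```

View pics/w12.png

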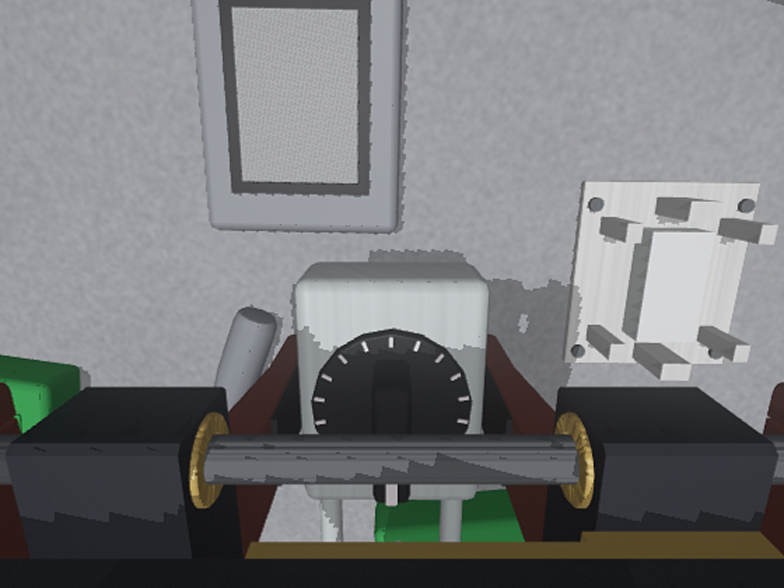

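```bash
python3 - <<'E'
from h import *
p=cam('wrist');T=pose()
for q in ([(232,8),(358,8),(360,184),(242,186)],):
    a=cr(p,q,(0,0),1.4,.0355);print(a.mean(0),[np.linalg.norm(a[i]-a[i-1]) for i in range(4)])
u=T[:2,1];l=T[:2,3]
g=np.array([.611,-.0235])
print((T[:3,:3].T@(np.r_[g-u*0.003,.295]-T[:3,3])*1000).round(1))
# lock centre rel TCP: dial circle in wrist image
for px in [(392,412)]:
    print((ray(p,(px[0]/1.4,px[1]/1.4),.0595+.0915)[:2]-l)@u)
E
```

```text
[ 0.60982361 -0.02261128] [np.float64(0.08068985375555812), np.float64(0.05842576762165327), np.float64(0.07968942342020575), np.float64(0.060105431064504077)]
[  3.1  98.6 -44.3]
-0.002102904641133584
```

Emit:
jog_arm:
  rows:
    - [0,[0,12,-5],0]
    - [0,[0,25,-10],0]
    - [0,[0,25,-12],0]
    - [0,[2,22,-10],0]
    - [0,[1,10,-5],0]
    - [0,[0,4.6,-2.3],0]
    - [0,[0,0,0],0]
    - [0,[0,0,0],0]

```text
clock: 21.55
eef_pos: [0.6073, -0.0238, 0.2951]
eef_rot: [-62.2, 89.9, -138.9]
ft_force: [-0.8, -0.6, -4.2]
width: 0.0584
```

Emit:
jog_arm:
  rows:
    - [0,[0,0,0],0]
    - [0,[0,0,0],0]
    - [0,[0,0,0],0]

```text
clock: 21.85
eef_pos: [0.6077, -0.0234, 0.2954]
eef_rot: [24.4, 90.0, -52.2]
ft_force: [0.2, 0.2, -4.6]
width: 0.0581
```

```bash
python3 - <<'E'
from h import *
s=robot.state();T=pose();print(T[:3,:3].round(4),T[:3,3],s['width'],s['ft_force'],s['joint_vel'].round(2))
u=T[:2,1];g=np.array([.611,-.0235])
print((T[:3,:3].T@(np.r_[g-u*0.003,.295]-T[:3,3])*1000).round(1))
p=cam('wrist');save(p,'w13')
c=cam('scene');save(c,'s13',(150,120,350,280),4)
t=cam('top');save(t,'t13',(200,140,400,290),4)
for n,q in (('scene',c),('top',t),('wrist',p)):
  for w,z in (('lock',.1155),('dial_grip',.161),('shackle_bar',.1305)):
    print(n,w,[(np.round(x['point'],1).tolist(),round(x['conf'],2),ray(q,x['point'],z).round(4)) for x in tip_of(w,q)])
E
```

```text
[[ 2.000e-04  9.729e-01  2.311e-01]
 [-2.000e-04  2.311e-01 -9.729e-01]
 [-1.000e+00  1.000e-04  3.000e-04]] [ 0.60769109 -0.02344299  0.29544774] 0.05813123115309625 [ 0.17829548  0.22344878 -4.56418504] [-0.18  0.2  -0.02 -0.16  0.   -0.09 -0.02]
[0.4 0.2 0.8]
scene lock [([262.8, 225.8], 0.65, array([ 0.618 , -0.0231,  0.1155]))]
scene dial_grip [([258.7, 214.2], 0.51, array([ 0.6142, -0.0298,  0.161 ]))]
scene shackle_bar [([236.8, 183.0], 0.44, array([ 0.5012, -0.0437,  0.1305]))]
top lock []
top dial_grip []
top shackle_bar []
wrist lock [([279.6, 257.2], 0.92, array([ 0.6082, -0.0229,  0.1155]))]
wrist dial_grip [([278.8, 308.0], 0.58, array([ 0.6067, -0.0228,  0.161 ]))]
wrist shackle_bar []
```

View pics/s13.png

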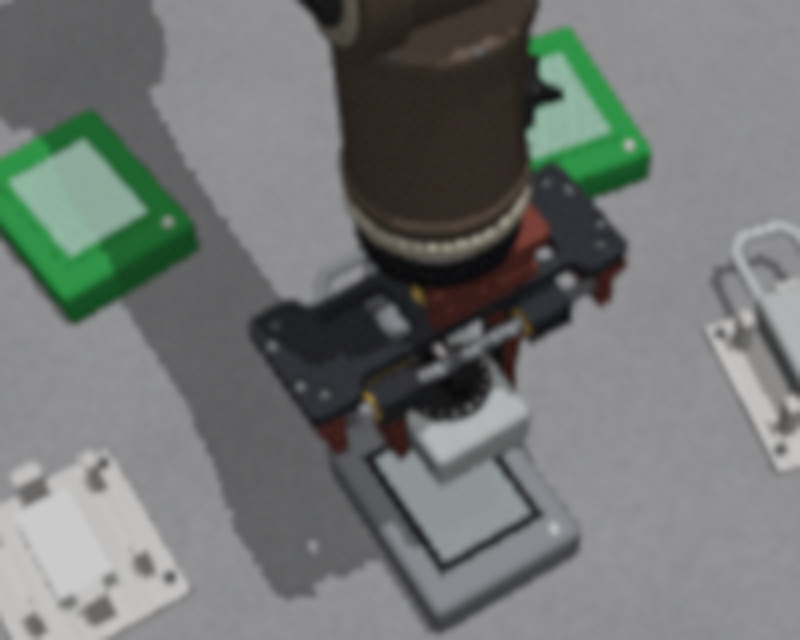

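View pics/w13.png

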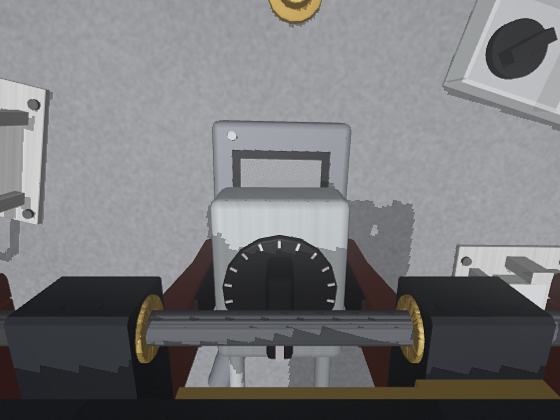

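View pics/t13.png

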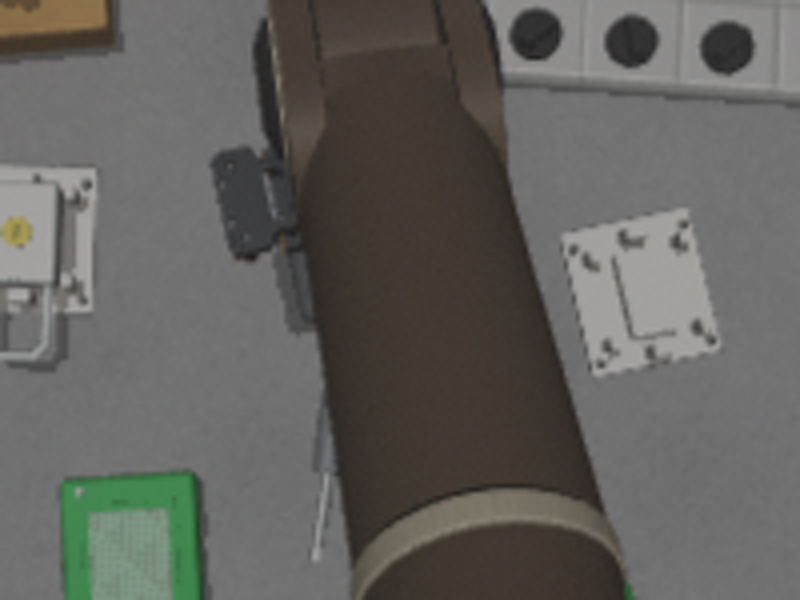

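```bash
python3 - <<'E'
from h import *
p=cam('wrist');T=pose()
a=ray(p,(281,159),.0355)[:2]; b=ray(p,(282,123),.034)[:2];u=T[:2,1]
print(a-.039*u,b-.065*u, T[:2,3]+.003*u, T[2,3], robot.state()['ft_force'])
E
```

```text
[ 0.61079269 -0.02291775] [ 0.61005297 -0.02379822] [ 0.61083554 -0.02220321] 0.29521912506956205 [-0.22620402 -0.27564252 -4.40500232]
```

The checks agree: the glass centre comes out at about (0.610–0.611, -0.023) and the lock at about (0.611, -0.022). Both are still and level, so I hand in.

```bash
python3 - <<'E'
from h import *
print(robot.job_done()); s=robot.state(); print(s['clock'],s['width'],s['eef_pos'],s['ft_force'])
E
```

```text
the job is handed in; nothing more can be done
None
the job is handed in; nothing more can be done
```

I turned the dial clockwise three clicks, from about 1.05 rad to 0, and the close-up showed the pointer on the index mark after I let go. I then pulled the shackle to its stop, lifted the opened lock by its body, and handed the job in while holding it over the grey scanner. The clock was at about 22 s of the allowed 61 s.

- **Shackle:** the pull covered about 18.7 mm, including nest play and arm give, before motion stalled and the force rose to about 6 N. The cross bar then measured about 107 mm from the lock's centre. Over the scanner the scene camera gave a rougher value of about 112 mm.
- **Position:** the lock's centre was at about (0.611, -0.022) m against a glass centre of (0.610–0.611, -0.023) m from the wrist view. I work out its underside to be about 80 mm above the glass, from the tool height.
- **Hold:** the tool was vertical and still, the grip opening read 58 mm, and the load was about 4.5 N. The dial was facing up.
- **Disagreements:** the fixed cameras put the glass centre 3–5 mm away from the wrist camera's value. The gripper read 7 mm on the 8 mm shackle bar, although the picture showed the bar between the pads. In the last view the arm hid the cross bar from the top camera.
- **Bystanders:** I did not touch the keyed lock or the loose things, and those in the last views looked in place. I made no separate measurement of them.

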